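# Feel for the hidden index notch of a holding jig

### The job

The sliding stop of the mirror-cover holding jig has to be locked at its index position, but the notches that lock it are hidden under the jig's cover. Draw the stop by its black knob slowly along the slot, away from the end where it stands, until its foot drops into the notches (the red band on its stem sinks out of sight); halt there at once, without levering the stop over, and leave it seated. Do not disturb the mirror cover, the tape roll, the sanding block or the stirring stick.

Things in the scene. Friction and masses are not known exactly. Their poses are not given: they have to be found in the camera images.
- jig: Fixed holding jig: dark steel base plate 110 x 350 x 8 mm, on it a blue channel 66 x 318 mm with an aluminium cover. Origin: centre of the plate's underside; y along the channel, x across, z up. The channel's running surface lies hidden at z = 20 mm, y = -150 to 150 mm, and has one set of index notches 12 mm deep.
- cover (a point): Middle of the jig's cover, on its top face (50 mm above the jig's origin). The cover is flat, 5 mm thick, with a slot 16 mm wide along y. The stop is over the hidden notches when its origin is at some jig y between -35 and +35 mm; where exactly is unknown and differs each time.
- stop: Sliding stop, upright, loose but captive under the cover, 0.25 to 0.5 kg. Origin: centre of its foot's underside; axes as the jig's. It starts at jig y = -112 to -95 mm, z = 20 mm (up), and is drawn towards +y with 0.5 to 2 N. In the notches it stands 12 mm lower (z = 8 mm) and can go no further.
- stem (a point): Point on the stop's axis 35 mm above its origin: middle of the 10 mm tall red band on the steel stem (10 mm diameter); it shows above the cover when the stop is up, not when it has dropped. The foot has 7 mm play in the notches along the slot: it sinks by its own weight if drawn at up to 30 mm/s and not clamped at a fixed height.
- knob (a point): Middle of the stop's upright black knob, a cylinder 24 mm in diameter and 36 mm tall (18 mm to either side of this point), on the stop's axis 64 mm above its origin. The knob's underside is 16 mm above the cover's top with the stop up, 4 mm when it is seated.
- mirror_cover: White door-mirror cover, 140 x 230 x 82 mm, lying loose to the left of the jig; bystander. Origin: centre of its underside.
- tape_roll: Roll of blue masking tape, 92 mm across, 18 mm high, lying flat to the right of the jig; bystander. Origin: centre of its underside.
- sanding_block: Black sanding block, 64 x 118 x 31 mm, to the right of the jig; bystander. Origin: centre of its underside.
- stirring_stick: Flat wooden stirring stick, 22 x 240 x 9 mm, beyond and left of the jig; bystander. Origin: centre of its underside.
Things that resemble listed ones, but are neither listed nor needed, are in the scene too. What is shaped like the stop but turquoise is not meant.

How it is judged (in metres and radians):
At the end, for the whole second after the job is handed in: The stop is down in the index notches (its origin less than 11.5 mm above the jig's; 8 mm when fully home), upright within 0.1 rad and at rest, and no bystander is more than 30 mm from where it stood (z of stop in the frame of jig below 0.0115 m and angle between stop's own z axis and vertical below 0.1 rad and linear speed of stop below 0.02 m/s and distance of each of mirror_cover, tape_roll, sanding_block, stirring_stick from where it was at the start of the episode below 0.03 m); the robot touches nothing.
It fails at once if the stop is levered over: it leans more than 0.2 rad from upright (angle between stop's own z axis and vertical above 0.2 rad).
It also fails if it takes over 58 s, if anything falls off the work surface, if the arm or the gripper's body presses on something with over 40 N, if the wrist force passes 120 N, or if a joint passes its speed limit or range.

### The arm

A 6-joint arm with a two-finger parallel gripper is mounted at the origin on a cart in front of the work surface, level with it; the furniture and walls round the work are solid. World frame = base frame: x ahead of the robot, y to its left, z up, the work surface at z = 0. Lengths are in mm, angles in rad, forces in N, time in s.
With the tool pointing down it reaches from about 350 to 925 mm from the base axis. Payload 6.4 kg.
Tool frame: the origin (TCP) lies midway between the tips of the shut fingers; the grasp point (between the pads) lies 19 mm behind it; z points along the fingers, x is the direction in which the jaws open and shut, and the axes are right-handed (so a half turn about z gives the same grasp; the last joint's range is limited). The gripper opens to 85 mm and grips with 20 to 120 N. Pads are 22 mm wide; open, the fingers measure 114 mm over their backs; the gripper's body (76 mm by 85 mm) begins 54 mm behind the grasp point. The pads swing forward as they close: fully open they stand 13 mm farther back than shut.
Start: joints at [-1.459, 0.245, 1.558, -0, 1.339, -0.174], TCP at [183.256, -623.644, 231.29] pointing down, gripper open.
Joint ranges: [-3.13, 3.13], [-1.02, 2.26], [0.13, 2.54], [-0.95, 4.09], [0.21, 2.88], [-2.74, 2.74]. Speed limits (rad/s): [2.57, 2.57, 3.14, 3.14, 3.14, 3.14].

### API

Orientations are given as a rotation vector (axis times angle).
In Python, from plant import robot gives the robot as it stands.
- The arm moves only by the tool arm_command, never from a script. Its argument "deltas" is a list of rows, each an object with "dp": the shift along the tool's x, y, z in cm, a list of three; "rotation": the turn, a rotation vector about the tool's x, y, z in rad, a list of three; "fingers": the gripper command: -1 is fully open, 1 is shut, values between are in proportion. A call has 1 to 12 rows; each row is the pose to reach, as a shift and turn from the pose commanded when the call began, along the tool's axes at that moment; what a row does not reach only later rows make up. A row lasts 1/12 s, in which the tool goes at most 41.7 mm and 7.16 degrees, less where a joint would pass 70% of its speed; a pose out of reach is approached as far as the arm can. A call with a gripper value outside its range is refused whole. The fingers move at their own pace and stop on an object; the grip force is fixed at half the most. Time passes only in rows, so rows that repeat a pose let the fingers close. It gives the time, the measured TCP pose, the force and the opening at its end, in the units of the state.
- robot.state(): the state, without advancing time (a new reading comes with each control period).
- robot.grab_frame(name): name is "scene" or "top" or "wrist"; returns a dict with "color" (384x512x3 uint8, blue, green, red), "fovy" (degrees; the focal length in pixels is half the picture's height over the tangent of half this angle, whatever the lens; pixels are square), "cx", "cy" (the principal point, pixels), "world_from_camera" (4x4, takes a point from camera to world coordinates). Camera axes: x right, y down, z forward; pixel columns grow to the right and rows downward; lengths in mm; the calibration is good to about 2 mm. A picture is of the moment at which its call begins. There is no depth.
- robot.hand_in(): hands the job in, once; it reports no verdict.
The state is a dict: "time_s": time; "joint_positions": joint angles; "qvel": joint speeds; "tau": joint torques, N m; "position": TCP position; "ee_rot": TCP orientation; "force": force on the tool from outside, world axes, zero at the start; "wrist_torque": the same for the moment, N m; "grip_width": finger opening in mm.
Only numpy, scipy, OpenCV 4.12 (cv2) and the standard library are available. Lean on these libraries where they do the work, as an engineer would, in place of code of your own. Each camera call takes 0.05 s, during which the arm holds its last target.

## Working session

There is one attempt and no reset: what is moved stays moved. The work goes in short steps, Python scripts to look and compute and a tool call to move; the robot and the scene stay as the last step left them, time stands still between calls to the robot, and variables do not carry over. Pictures are saved under pics/ and viewed, and the job is handed in when it is done.

Besides the shell and the picture viewer there is one more tool, called after "Emit:" by a JSON object that holds its "fn" and its "kwargs", one argument or row to a line. arm_command: Moves the arm, as the interface text tells. Its arguments: {"type":"object","properties":{"deltas":{"type":"array","items":{"type":"object","properties":{"dp":{"type":"array","items":{"type":"number"}},"rotation":{"type":"array","items":{"type":"number"}},"fingers":{"type":"number"}}}}},"required":["deltas"]}

```bash
mkdir -p pics; cat > h.py <<'E'
import numpy as np,cv2
from plant import robot
def K(f):
    fl=f["color"].shape[0]/2/np.tan(np.radians(f["fovy"])/2); return fl,f["cx"],f["cy"]
def ray(f,u,v):
    fl,cx,cy=K(f);T=np.array(f["world_from_camera"]);d=T[:3,:3]@np.array([(u-cx)/fl,(v-cy)/fl,1]);return T[:3,3],d/np.linalg.norm(d)
def onz(f,u,v,z):
    o,d=ray(f,u,v);return o+d*(z-o[2])/d[2]
def proj(f,p):
    fl,cx,cy=K(f);T=np.linalg.inv(np.array(f["world_from_camera"]));q=T[:3,:3]@np.array(p)+T[:3,3];return np.array([cx+fl*q[0]/q[2],cy+fl*q[1]/q[2]])
def two(f1,p1,f2,p2):
    o1,d1=ray(f1,*p1);o2,d2=ray(f2,*p2)
    s=np.linalg.lstsq(np.c_[d1,-d2],o2-o1,rcond=None)[0];a=o1+s[0]*d1;b=o2+s[1]*d2
    return (a+b)/2,np.linalg.norm(a-b)
E
python3 - <<'E'
from h import *
import pickle
F={}
for n in("scene","top","wrist"):
    F[n]=robot.grab_frame(n);cv2.imwrite(f"pics/{n}0.png",F[n]["color"]);print(n,np.round(np.array(F[n]["world_from_camera"]),3).tolist(),F[n]["fovy"])
pickle.dump(F,open("f0.pkl","wb"));print(robot.state())
E
```

```text
scene [[-0.614, -0.547, 0.569, -208.908], [-0.79, 0.432, -0.436, 564.322], [-0.007, -0.717, -0.697, 978.664], [0.0, 0.0, 0.0, 1.0]] 48.80123892559578
top [[0.002, -0.986, 0.169, 286.878], [-1.0, 0.0, 0.015, -22.534], [-0.014, -0.169, -0.986, 1443.379], [0.0, 0.0, 0.0, 1.0]] 48.3229926661547
wrist [[0.281, -0.92, -0.273, 252.727], [-0.96, -0.27, -0.079, -603.984], [-0.001, 0.284, -0.959, 374.277], [0.0, 0.0, 0.0, 1.0]] 66.00412206289747
{'time_s': 0.15, 'joint_positions': array([-1.45911634e+00,  2.45702362e-01,  1.55876480e+00, -3.93884404e-06,
        1.33872687e+00, -1.74101234e-01]), 'qvel': array([ 0.00063734, -0.00186236, -0.00498799, -0.00043927,  0.00056179,
       -0.00048858]), 'tau': array([ 1.07868644e-03, -4.29986858e+01, -3.26552904e+01, -7.86149803e-05,
        3.55380842e-03,  3.07077904e-06]), 'position': array([ 183.19275086, -623.18298296,  230.38575286]), 'ee_rot': array([-2.51421387e+00,  1.88175838e+00,  1.72605794e-03]), 'force': array([ 0.39314875, -0.14826665, -0.70880095]), 'wrist_torque': array([-0.03026026, -0.01676045,  0.01411261]), 'grip_width': 85.20778236454719}
```

View pics/scene0.png

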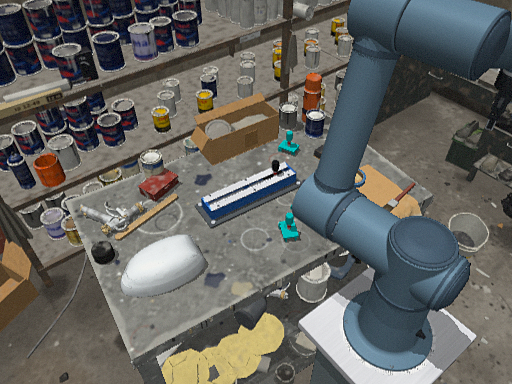

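View pics/top0.png

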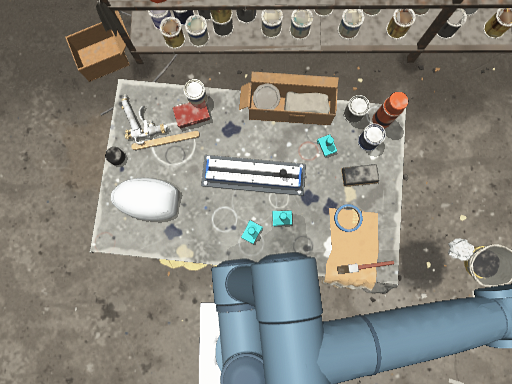

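View pics/wrist0.png

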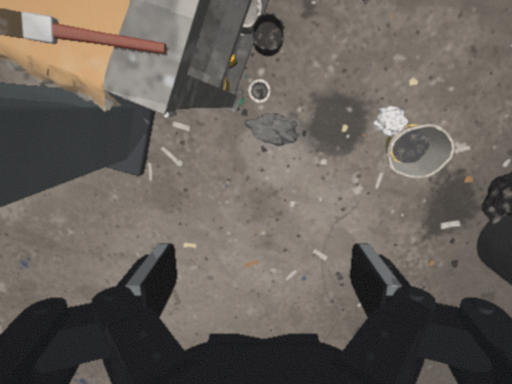

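The stop's black knob is near (284,175) in top and (276,165) in scene, towards the jig's right end. I'll zoom in and measure.

```bash
python3 - <<'E'
from h import *
import pickle
F=pickle.load(open("f0.pkl","rb"))
a=F["top"]["color"][145:205,190:320];b=F["scene"]["color"][145:235,185:315]
a=cv2.resize(a,None,fx=6,fy=6,interpolation=cv2.INTER_CUBIC);b=cv2.resize(b,None,fx=6,fy=6,interpolation=cv2.INTER_CUBIC)
cv2.imwrite("pics/za.png",a);cv2.imwrite("pics/zb.png",b)
E
```

```text
(no output)
```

View pics/za.png

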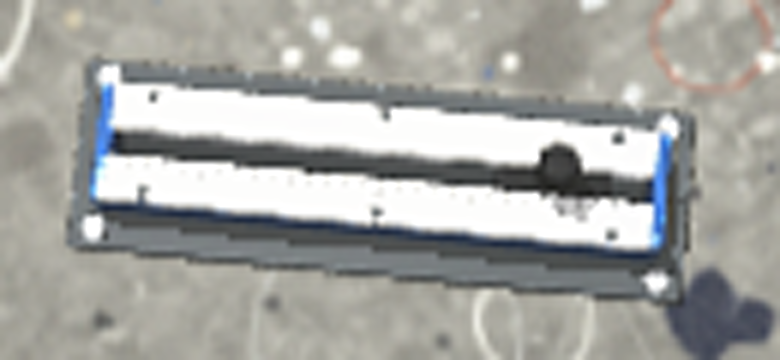

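View pics/zb.png

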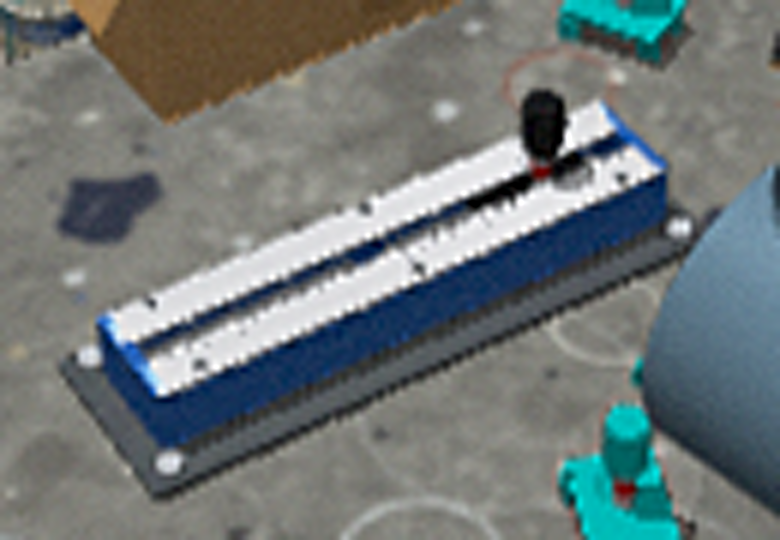

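```bash
python3 - <<'E'
from h import *
import pickle
F=pickle.load(open("f0.pkl","rb"));T=F["top"];S=F["scene"]
t=lambda U,V:((U+.5)/6-.5+190,(V+.5)/6-.5+145)
s=lambda U,V:((U+.5)/6-.5+185,(V+.5)/6-.5+145)
tc=[(112,82),(102,198),(660,130),(652,248)]
sc=[(118,338),(108,322)] 
P=[onz(T,*t(*c),50) for c in tc];print(np.round(P,1))
L=(P[0]+P[1])/2;R=(P[2]+P[3])/2;print("len",np.linalg.norm(L-R),"wid",np.linalg.norm(P[0]-P[1]),np.linalg.norm(P[2]-P[3]),"centre",(L+R)/2,"yaw of +y",np.degrees(np.arctan2(*(L-R)[[1,0]])))
# scene cover corners (same order)
sc=[(112,320),(162,395),(605,103),(665,165)]
Q=[onz(S,*s(*c),50) for c in sc];print(np.round(Q,1));L=(Q[0]+Q[1])/2;R=(Q[2]+Q[3])/2;print((L+R)/2,np.degrees(np.arctan2(*(L-R)[[1,0]])))
for a,b in zip(tc,sc): print(two(T,t(*a),S,s(*b)))
# knob
k=two(T,t(559,163),S,s(543,124));print("knob",k)
print("scene red z55",onz(S,*s(541,172),55), "knob z84 S",onz(S,*s(543,124),84),"T z 88",onz(T,*t(559,163),90))
E
```

```text
[[ 622.3  136.1   50. ]
 [ 556.4  140.4   50. ]
 [ 594.6 -168.5   50. ]
 [ 528.2 -163.    50. ]]
len 305.31613415984714 wid 66.01714276365293 66.5956869957404 centre [575.37286459 -13.7451195   50.        ] yaw of +y 84.74315213931547
[[ 615.2  136.4   50. ]
 [ 555.6  145.2   50. ]
 [ 588.  -173.5   50. ]
 [ 528.4 -165.3   50. ]]
[571.77332523 -14.28747446  50.        ] 84.98406138692012
(array([622.12052862, 135.09756363,  44.33651284]), np.float64(4.383535129976941))
(array([558.38604445, 142.10636169,  45.09006014]), np.float64(2.9153386696284613))
(array([ 591.5816204 , -171.30423165,   49.62614698]), np.float64(8.166646271888826))
(array([ 527.32275257, -163.24597167,   52.01932875]), np.float64(1.4196256091475186))
knob (array([ 569.00186425, -110.8029653 ,   81.39858114]), np.float64(1.1854788436153192))
scene red z55 [ 561.70960328 -104.95542522   55.        ] knob z84 S [ 566.26832329 -109.20549759   84.        ] T z 88 [ 567.65604964 -109.84440828   90.        ]
```

```bash
cat >> h.py <<'E'
from scipy.spatial.transform import Rotation as Ro
Y=np.array([np.cos(np.radians(84.85)),np.sin(np.radians(84.85)),0]);X=np.array([Y[1],-Y[0],0])
Rt=np.c_[X,-Y,[0,0,-1]]
C=np.array([573.6,-14,0])
def go(p):
    s=robot.state();R=Ro.from_rotvec(s["ee_rot"])
    print("dp cm",np.round(R.inv().apply(np.array(p)-s["position"])/10,2),"rot",np.round((R.inv()*Ro.from_matrix(Rt)).as_rotvec(),3))
def st():
    s=robot.state();d=s["position"]-C
    print("t %.2f"%s["time_s"],"pos",np.round(s["position"],1),"jig xyz",np.round([d@X,d@Y,d[2]],1),"F jig",np.round([s["force"]@X,s["force"]@Y,s["force"][2]],2),"tq",np.round(s["wrist_torque"],2),"grip",round(s["grip_width"],1))
E
python3 -c "
from h import *
st();go([564,-147.7,231]);go([564,-147.7,62])"
```

```text
t 0.15 pos [ 183.2 -623.2  230.4] jig xyz [-334.1 -641.8  230.4] F jig [ 0.4  -0.11 -0.71] tq [-0.03 -0.02  0.01] grip 85.2
dp cm [-3.488e+01 -4.994e+01  1.000e-02] rot [-1.000e-03  1.000e-03 -1.195e+00]
dp cm [-34.86 -49.94  16.91] rot [-1.000e-03  1.000e-03 -1.195e+00]
```

Emit:
{"fn": "arm_command", "kwargs": {
  "deltas": [
    {"dp": [-2.3, -3.3, 0], "rotation": [0, 0, -0.08], "fingers": 1},
    {"dp": [-4.7, -6.7, 0], "rotation": [0, 0, -0.16], "fingers": 1},
    {"dp": [-7, -10, 0], "rotation": [0, 0, -0.24], "fingers": 1},
    {"dp": [-9.3, -13.3, 0], "rotation": [0, 0, -0.32], "fingers": 1},
    {"dp": [-11.6, -16.6, 0], "rotation": [0, 0, -0.4], "fingers": 1},
    {"dp": [-14, -20, 0], "rotation": [0, 0, -0.48], "fingers": 1},
    {"dp": [-16.3, -23.3, 0], "rotation": [0, 0, -0.56], "fingers": 1},
    {"dp": [-18.6, -26.6, 0], "rotation": [0, 0, -0.64], "fingers": 1},
    {"dp": [-21, -30, 0], "rotation": [0, 0, -0.72], "fingers": 1},
    {"dp": [-23.3, -33.3, 0], "rotation": [0, 0, -0.8], "fingers": 1},
    {"dp": [-25.6, -36.6, 0], "rotation": [0, 0, -0.88], "fingers": 1},
    {"dp": [-27, -38.6, 0], "rotation": [0, 0, -0.95], "fingers": 1}
  ]
}}

```text
time_s: 1.15
position: [479.0, -252.6, 231.1]
ee_rot: [-3.098, 0.514, -0.0]
force: [-0.1, -0.8, 0.7]
grip_width: -0.0
```

```bash
python3 -c "
from h import *
st();go([564,-147.7,120]);go([564,-147.7,62])"
```

```text
t 1.15 pos [ 479.  -252.6  231.1] jig xyz [ -72.8 -246.2  231.1] F jig [ 0.02 -0.84  0.69] tq [-0.07 -0.06 -0.03] grip -0.0
dp cm [  4.66 -12.67  11.12] rot [-0.001 -0.    -0.239]
dp cm [  4.66 -12.66  16.92] rot [-0.001 -0.    -0.239]
```

Emit:
{"fn": "arm_command", "kwargs": {
  "deltas": [
    {"dp": [1, -2.6, 1], "rotation": [0, 0, -0.06], "fingers": 1},
    {"dp": [1.9, -5.1, 3], "rotation": [0, 0, -0.12], "fingers": 1},
    {"dp": [2.8, -7.6, 5], "rotation": [0, 0, -0.18], "fingers": 1},
    {"dp": [3.7, -10.1, 7.5], "rotation": [0, 0, -0.24], "fingers": 1},
    {"dp": [4.4, -12, 9.5], "rotation": [0, 0, -0.24], "fingers": 1},
    {"dp": [4.7, -12.7, 11], "rotation": [0, 0, -0.24], "fingers": 1},
    {"dp": [4.7, -12.7, 11], "rotation": [0, 0, -0.24], "fingers": 1},
    {"dp": [4.7, -12.7, 11], "rotation": [0, 0, -0.24], "fingers": 1}
  ]
}}

```text
time_s: 1.82
position: [563.0, -150.8, 120.4]
ee_rot: [-3.137, 0.148, 0.004]
force: [-0.0, 0.1, 0.8]
grip_width: 0.1
```

```bash
python3 -c "
from h import *
st();go([564,-147.7,62])
for n in ('scene','wrist'):
    f=robot.grab_frame(n)['color']
    if n=='scene': f=cv2.resize(f[110:240,150:330],None,fx=4,fy=4,interpolation=cv2.INTER_CUBIC)
    cv2.imwrite(f'pics/{n}1.png',f)
"
```

```text
t 1.82 pos [ 563.  -150.8  120.4] jig xyz [   1.7 -137.2  120.4] F jig [-0.02  0.05  0.84] tq [-0.    0.03  0.03] grip 0.1
dp cm [ 0.09 -0.31  5.84] rot [-0.001  0.002 -0.004]
```

View pics/scene1.png

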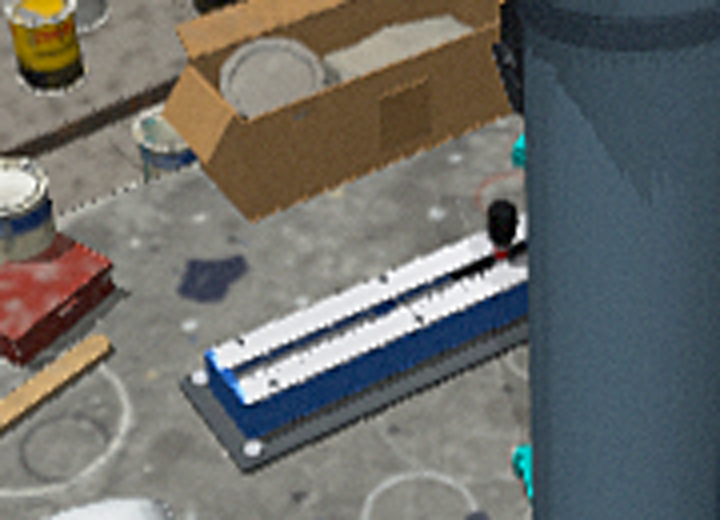

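View pics/wrist1.png

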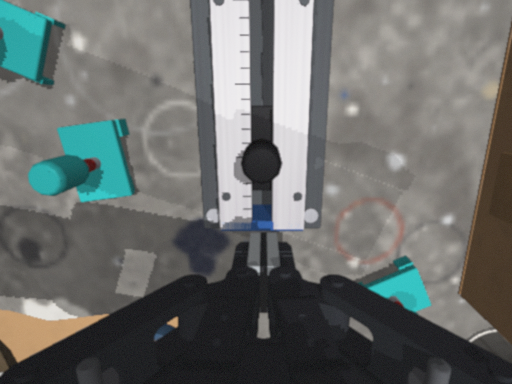

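Emit:
{"fn": "arm_command", "kwargs": {
  "deltas": [
    {"dp": [0, 0, 1.5], "rotation": [0, 0, 0], "fingers": 1},
    {"dp": [0, 0, 3.5], "rotation": [0, 0, 0], "fingers": 1},
    {"dp": [0, 0, 5], "rotation": [0, 0, 0], "fingers": 1},
    {"dp": [0, 0, 5.8], "rotation": [0, 0, 0], "fingers": 1},
    {"dp": [0, 0, 5.8], "rotation": [0, 0, 0], "fingers": 1},
    {"dp": [0, 0, 5.8], "rotation": [0, 0, 0], "fingers": 1}
  ]
}}

```text
time_s: 2.42
position: [564.0, -152.0, 64.3]
ee_rot: [3.137, -0.15, 0.002]
force: [-0.4, -0.1, 0.7]
grip_width: 0.0
```

```bash
cat > look.py <<'E'
from h import *
import sys
st();out=[]
f=robot.grab_frame('scene')['color'];g=robot.grab_frame('wrist')['color']
a=cv2.resize(f[110:240,200:330],(520,520),interpolation=cv2.INTER_CUBIC)
h=g[100:300,200:330] if 0 else g[60:320,190:335]
cv2.imwrite(f'pics/l{sys.argv[1]}.png',np.hstack([a,cv2.resize(h,(280,520))]))
b=f[120:240,200:330].astype(int);m=(b[...,2]>90)&(b[...,2]>1.8*b[...,1])&(b[...,2]>1.8*b[...,0])
v,u=np.nonzero(m);print("red px",m.sum(),(u.mean()+200,v.mean()+120) if m.sum() else '')
E
python3 look.py 2
```

```text
t 2.42 pos [ 564.  -152.    64.3] jig xyz [   2.8 -138.3   64.3] F jig [-0.41 -0.1   0.69] tq [-0.    0.05  0.02] grip 0.0
red px 4 (np.float64(274.5), np.float64(173.5))
```

View pics/l2.png

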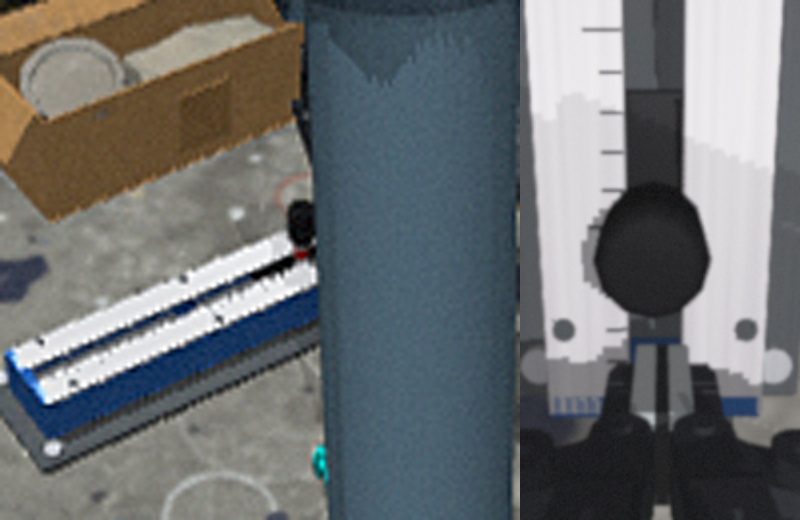

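Emit:
{"fn": "arm_command", "kwargs": {
  "deltas": [
    {"dp": [0, -0.2, 0.1], "fingers": 1, "rotation": [0, 0, 0]},
    {"dp": [0, -0.4, 0.2], "fingers": 1, "rotation": [0, 0, 0]},
    {"dp": [0, -0.6, 0.2], "fingers": 1, "rotation": [0, 0, 0]},
    {"dp": [0, -0.8, 0.2], "fingers": 1, "rotation": [0, 0, 0]},
    {"dp": [0, -1.0, 0.2], "fingers": 1, "rotation": [0, 0, 0]},
    {"dp": [0, -1.2, 0.2], "fingers": 1, "rotation": [0, 0, 0]},
    {"dp": [0, -1.4, 0.2], "fingers": 1, "rotation": [0, 0, 0]},
    {"dp": [0, -1.6, 0.2], "fingers": 1, "rotation": [0, 0, 0]},
    {"dp": [0, -1.8, 0.2], "fingers": 1, "rotation": [0, 0, 0]},
    {"dp": [0, -2.0, 0.2], "fingers": 1, "rotation": [0, 0, 0]},
    {"dp": [0, -2.2, 0.2], "fingers": 1, "rotation": [0, 0, 0]},
    {"dp": [0, -2.4, 0.2], "fingers": 1, "rotation": [0, 0, 0]}
  ]
}}

```text
time_s: 3.52
position: [565.9, -127.4, 61.3]
ee_rot: [3.138, -0.149, 0.0]
force: [0.2, -1.7, 0.2]
grip_width: -0.3
```

```bash
python3 look.py 3
```

```text
t 3.52 pos [ 565.9 -127.4   61.3] jig xyz [   2.5 -113.7   61.3] F jig [ 0.32 -1.63  0.15] tq [-0.27  0.02  0.01] grip -0.3
red px 6 (np.float64(273.1666666666667), np.float64(173.83333333333334))
```

View pics/l3.png

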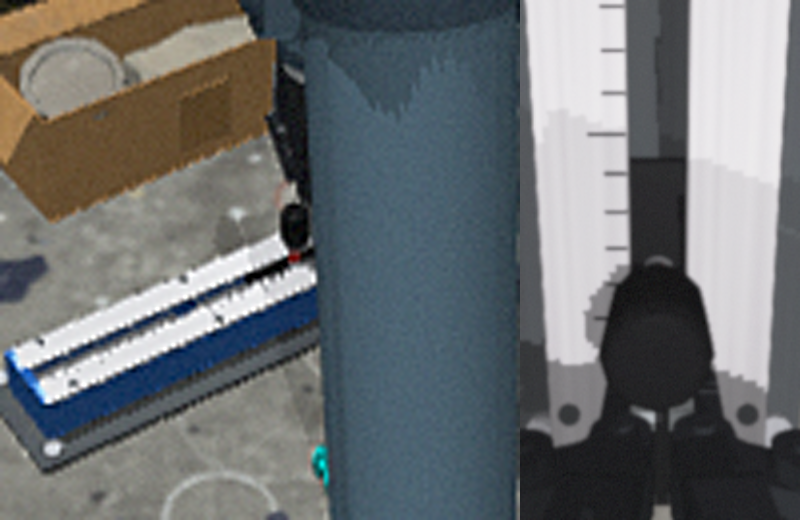

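Emit:
{"fn": "arm_command", "kwargs": {
  "deltas": [
    {"dp": [0, -0.2, 0], "fingers": 1, "rotation": [0, 0, 0]},
    {"dp": [0, -0.4, 0], "fingers": 1, "rotation": [0, 0, 0]},
    {"dp": [0, -0.6, 0], "fingers": 1, "rotation": [0, 0, 0]},
    {"dp": [0, -0.8, 0], "fingers": 1, "rotation": [0, 0, 0]},
    {"dp": [0, -1.0, 0], "fingers": 1, "rotation": [0, 0, 0]},
    {"dp": [0, -1.2, 0], "fingers": 1, "rotation": [0, 0, 0]},
    {"dp": [0, -1.4, 0], "fingers": 1, "rotation": [0, 0, 0]},
    {"dp": [0, -1.6, 0], "fingers": 1, "rotation": [0, 0, 0]},
    {"dp": [0, -1.8, 0], "fingers": 1, "rotation": [0, 0, 0]},
    {"dp": [0, -2.0, 0], "fingers": 1, "rotation": [0, 0, 0]},
    {"dp": [0, -2.2, 0], "fingers": 1, "rotation": [0, 0, 0]},
    {"dp": [0, -2.4, 0], "fingers": 1, "rotation": [0, 0, 0]}
  ]
}}

```text
time_s: 4.62
position: [568.2, -103.3, 61.3]
ee_rot: [-3.138, 0.149, -0.0]
force: [-0.3, -2.4, 0.8]
grip_width: 0.2
```

```bash
python3 look.py 4
```

```text
t 4.62 pos [ 568.2 -103.3   61.3] jig xyz [  2.7 -89.4  61.3] F jig [-0.11 -2.38  0.84] tq [-0.26  0.05  0.02] grip 0.2
red px 7 (np.float64(267.0), np.float64(176.71428571428572))
```

View pics/l4.png

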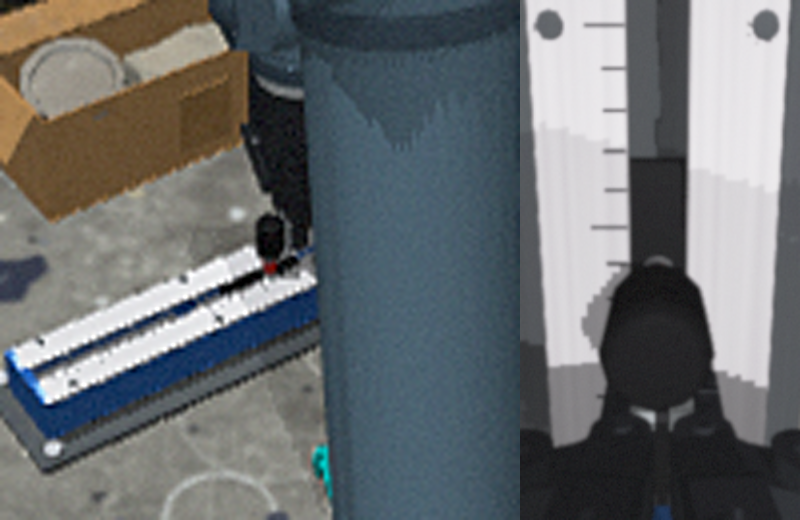

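Emit:
{"fn": "arm_command", "kwargs": {
  "deltas": [
    {"dp": [0, -0.2, 0], "fingers": 1, "rotation": [0, 0, 0]},
    {"dp": [0, -0.4, 0], "fingers": 1, "rotation": [0, 0, 0]},
    {"dp": [0, -0.6, 0], "fingers": 1, "rotation": [0, 0, 0]},
    {"dp": [0, -0.8, 0], "fingers": 1, "rotation": [0, 0, 0]},
    {"dp": [0, -1.0, 0], "fingers": 1, "rotation": [0, 0, 0]},
    {"dp": [0, -1.2, 0], "fingers": 1, "rotation": [0, 0, 0]},
    {"dp": [0, -1.4, 0], "fingers": 1, "rotation": [0, 0, 0]},
    {"dp": [0, -1.6, 0], "fingers": 1, "rotation": [0, 0, 0]},
    {"dp": [0, -1.8, 0], "fingers": 1, "rotation": [0, 0, 0]},
    {"dp": [0, -2.0, 0], "fingers": 1, "rotation": [0, 0, 0]}
  ]
}}

```text
time_s: 5.55
position: [570.1, -83.4, 61.3]
ee_rot: [3.138, -0.149, -0.0]
force: [-0.7, -2.1, -0.3]
grip_width: -0.0
```

```bash
cat >> look.py <<'E'
F=robot.grab_frame('scene')
if m.sum():
    d=onz(F,u.mean()+200,v.mean()+120,55)-C;print("red jig x,y",round(d@X,1),round(d@Y,1))
# wrist knob: front (top) edge of dark blob along the slot column
c=g[60:320,225:300].astype(int).max(2)
w=(c<45);rows=w.sum(1);print("wrist dark row widths", [int(x) for x in rows[60:200:8]])
E
python3 look.py 5
```

```text
t 5.55 pos [570.1 -83.4  61.3] jig xyz [  2.7 -69.4  61.3] F jig [-0.47 -2.13 -0.26] tq [-0.27  0.06  0.02] grip -0.0
red px 5 (np.float64(261.6), np.float64(178.8))
red jig x,y -2.5 -41.4
wrist dark row widths [0, 0, 0, 5, 12, 19, 18, 23, 24, 16, 34, 44, 48, 52, 55, 56, 55, 47]
```

View pics/l5.png

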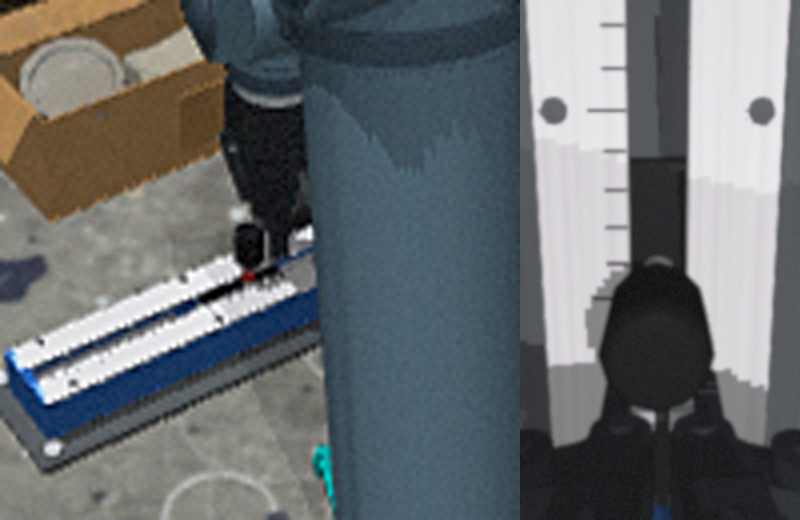

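Emit:
{"fn": "arm_command", "kwargs": {
  "deltas": [
    {"dp": [0, -0.1, 0], "fingers": 1, "rotation": [0, 0, 0]},
    {"dp": [0, -0.2, 0], "fingers": 1, "rotation": [0, 0, 0]},
    {"dp": [0, -0.3, 0], "fingers": 1, "rotation": [0, 0, 0]},
    {"dp": [0, -0.4, 0], "fingers": 1, "rotation": [0, 0, 0]}
  ]
}}

```text
time_s: 6.03
position: [570.5, -79.6, 61.3]
ee_rot: [3.138, -0.149, 0.0]
force: [-0.3, -1.7, 0.1]
grip_width: 0.0
```

```bash
python3 look.py 6
```

```text
t 6.03 pos [570.5 -79.6  61.3] jig xyz [  2.8 -65.7  61.3] F jig [-0.15 -1.73  0.1 ] tq [-0.26  0.06 -0.03] grip 0.0
red px 4 (np.float64(260.5), np.float64(179.5))
red jig x,y -3.3 -36.6
wrist dark row widths [0, 0, 0, 7, 16, 13, 20, 23, 27, 15, 34, 44, 48, 51, 55, 56, 55, 48]
```

Emit:
{"fn": "arm_command", "kwargs": {
  "deltas": [
    {"dp": [0, -0.1, 0], "fingers": 1, "rotation": [0, 0, 0]},
    {"dp": [0, -0.2, 0], "fingers": 1, "rotation": [0, 0, 0]},
    {"dp": [0, -0.3, 0], "fingers": 1, "rotation": [0, 0, 0]},
    {"dp": [0, -0.4, 0], "fingers": 1, "rotation": [0, 0, 0]}
  ]
}}

```text
time_s: 6.52
position: [570.9, -75.6, 61.4]
ee_rot: [3.138, -0.149, 0.0]
force: [-0.2, -1.5, 0.9]
grip_width: 0.1
```

```bash
python3 look.py 7
```

```text
t 6.52 pos [570.9 -75.6  61.4] jig xyz [  2.9 -61.6  61.4] F jig [-0.06 -1.49  0.9 ] tq [-0.3   0.02  0.01] grip 0.1
red px 4 (np.float64(259.5), np.float64(179.5))
red jig x,y -1.5 -34.0
wrist dark row widths [0, 0, 0, 5, 11, 17, 18, 24, 24, 14, 34, 44, 48, 52, 55, 55, 56, 47]
```

Emit:
{"fn": "arm_command", "kwargs": {
  "deltas": [
    {"dp": [0, -0.1, 0], "fingers": 1, "rotation": [0, 0, 0]},
    {"dp": [0, -0.2, 0], "fingers": 1, "rotation": [0, 0, 0]},
    {"dp": [0, -0.3, 0], "fingers": 1, "rotation": [0, 0, 0]},
    {"dp": [0, -0.4, 0], "fingers": 1, "rotation": [0, 0, 0]}
  ]
}}

```text
time_s: 7.0
position: [571.4, -71.7, 61.5]
ee_rot: [3.138, -0.149, 0.001]
force: [-0.3, -2.7, 1.9]
grip_width: 0.2
```

```bash
python3 look.py 8
```

```text
t 7.00 pos [571.4 -71.7  61.5] jig xyz [  3.  -57.7  61.5] F jig [-0.02 -2.73  1.92] tq [-0.44  0.08 -0.04] grip 0.2
red px 4 (np.float64(258.5), np.float64(180.5))
red jig x,y -3.7 -28.7
wrist dark row widths [0, 0, 0, 3, 10, 14, 13, 19, 21, 13, 33, 44, 48, 53, 55, 56, 56, 48]
```

View pics/l8.png

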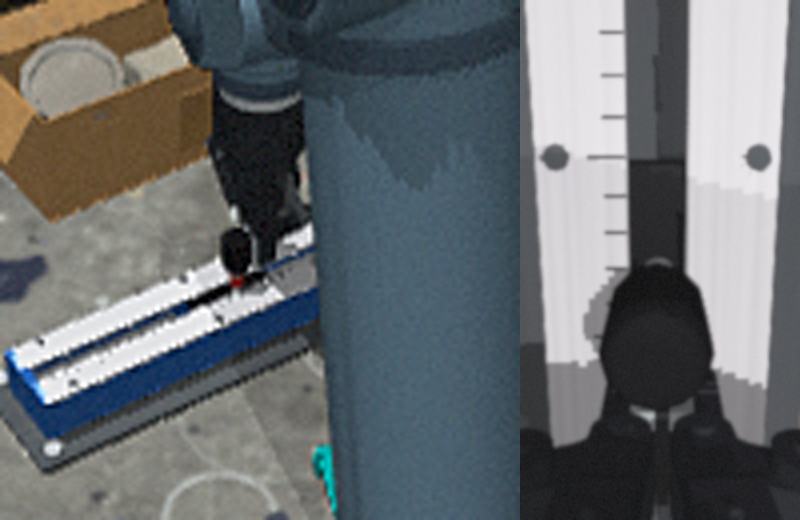

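Emit:
{"fn": "arm_command", "kwargs": {
  "deltas": [
    {"dp": [0, 0, 0], "fingers": 1, "rotation": [0, 0, 0]},
    {"dp": [0, 0, 0], "fingers": 1, "rotation": [0, 0, 0]}
  ]
}}

```text
time_s: 7.32
position: [571.3, -71.7, 61.4]
ee_rot: [3.138, -0.149, 0.0]
force: [-0.4, -2.3, 0.1]
grip_width: -0.1
```

```bash
python3 look.py 9
```

```text
t 7.32 pos [571.3 -71.7  61.4] jig xyz [  2.9 -57.7  61.4] F jig [-0.17 -2.31  0.07] tq [-0.36 -0.01 -0.01] grip -0.1
red px 4 (np.float64(258.5), np.float64(180.5))
red jig x,y -3.7 -28.7
wrist dark row widths [0, 0, 0, 4, 9, 14, 17, 18, 25, 13, 34, 44, 48, 52, 55, 56, 55, 47]
```

View pics/l9.png

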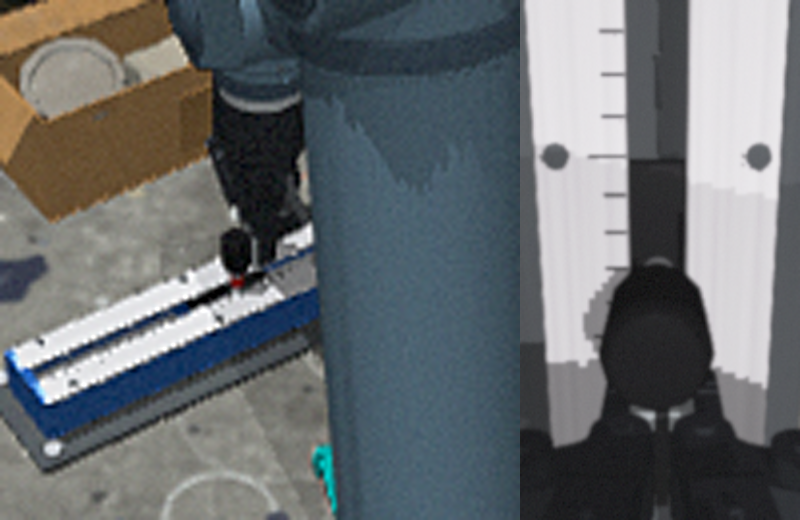

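Emit:
{"fn": "arm_command", "kwargs": {
  "deltas": [
    {"dp": [0, -0.1, 0], "fingers": 1, "rotation": [0, 0, 0]},
    {"dp": [0, -0.2, 0], "fingers": 1, "rotation": [0, 0, 0]},
    {"dp": [0, -0.3, 0], "fingers": 1, "rotation": [0, 0, 0]}
  ]
}}

```text
time_s: 7.72
position: [571.5, -68.7, 61.4]
ee_rot: [3.138, -0.149, 0.0]
force: [-0.4, -4.1, 4.1]
grip_width: -0.1
```

```bash
python3 look.py 10
```

```text
t 7.72 pos [571.5 -68.7  61.4] jig xyz [  2.8 -54.6  61.4] F jig [-0.06 -4.13  4.06] tq [-0.73  0.07 -0.01] grip -0.1
red px 5 (np.float64(258.2), np.float64(180.0))
red jig x,y -1.2 -29.2
wrist dark row widths [0, 0, 0, 26, 2, 1, 4, 7, 11, 23, 33, 44, 48, 48, 50, 56, 56, 47]
```

View pics/l10.png

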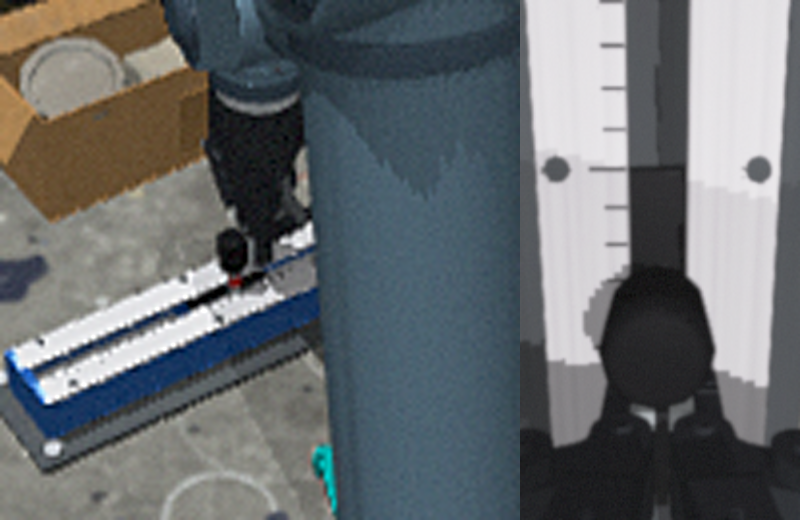

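Emit:
{"fn": "arm_command", "kwargs": {
  "deltas": [
    {"dp": [0, 0.2, 0], "fingers": 1, "rotation": [0, 0, 0]},
    {"dp": [0, 0.4, 0], "fingers": 1, "rotation": [0, 0, 0]},
    {"dp": [0, 0.6, 0], "fingers": 1, "rotation": [0, 0, 0]},
    {"dp": [0, 0.8, 0], "fingers": 1, "rotation": [0, 0, 0]},
    {"dp": [0, 0.8, 0], "fingers": 1, "rotation": [0, 0, 0]}
  ]
}}

```text
time_s: 8.28
position: [570.5, -76.7, 61.0]
ee_rot: [-3.138, 0.15, 0.001]
force: [-0.5, -0.8, -1.0]
grip_width: 0.0
```

```bash
python3 look.py 11
```

```text
t 8.28 pos [570.5 -76.7  61. ] jig xyz [  2.5 -62.8  61. ] F jig [-0.44 -0.85 -1.01] tq [-0.02 -0.02 -0.01] grip 0.0
red px 4 (np.float64(258.5), np.float64(180.5))
red jig x,y -3.7 -28.7
wrist dark row widths [0, 0, 1, 3, 12, 17, 19, 23, 27, 39, 45, 50, 55, 58, 55, 49, 54, 19]
```

View pics/l11.png

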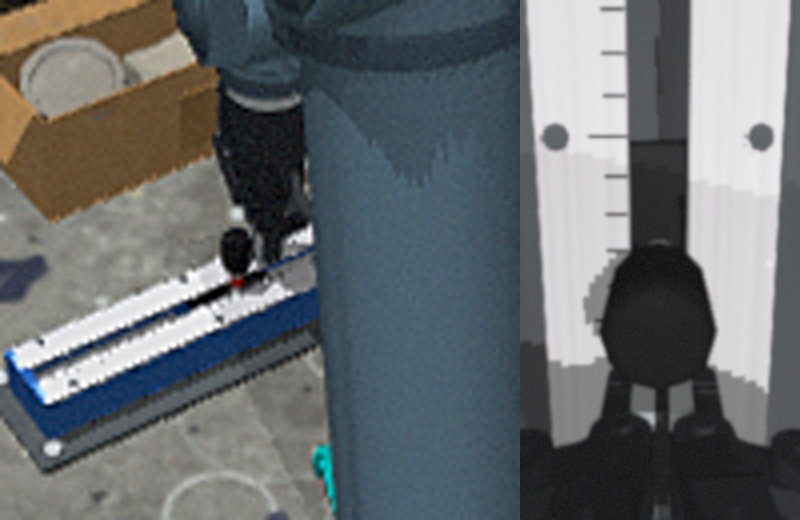

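```bash
python3 - <<'E'
from h import *
a=cv2.imread("pics/l4.png")[190:300,220:320];b=cv2.imread("pics/l11.png")[205:315,188:288];c=cv2.imread("pics/l10.png")[205:315,188:288]
w=robot.grab_frame("wrist")["color"];s=robot.grab_frame("scene")["color"]
cv2.imwrite("pics/cmp.png",cv2.resize(np.hstack([a,b,c]),None,fx=2.6,fy=2.6))
t=robot.grab_frame("top")["color"][130:220,180:330];cv2.imwrite("pics/top11.png",cv2.resize(t,None,fx=5,fy=5,interpolation=cv2.INTER_CUBIC))
cv2.imwrite("pics/w11.png",w)
E
```

```text
(no output)
```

View pics/cmp.png

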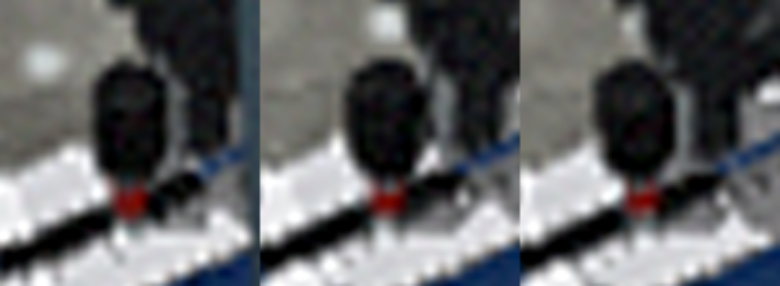

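View pics/top11.png

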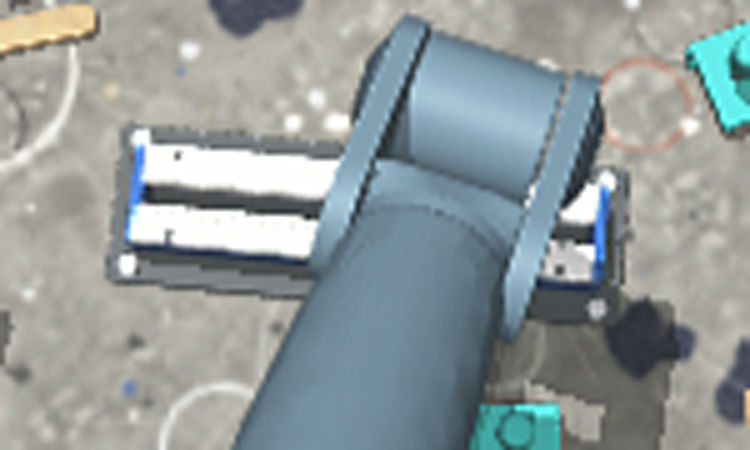

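View pics/w11.png

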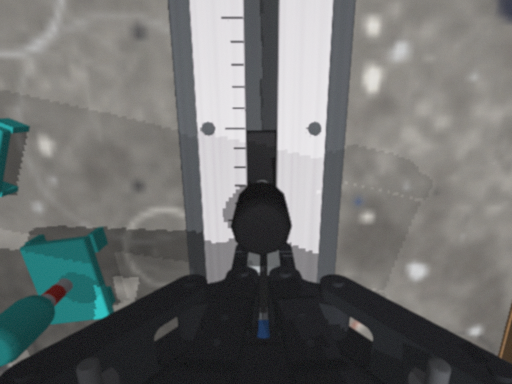

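The stop caught at jig y ≈ -35 without dropping: force rose to 4 N, the knob started to lean, and the red band stayed visible. It stood upright again when I backed off. I'll hold the knob upright between the pads instead, move in short steps, and release after each step so the stop can drop.

```bash
python3 - <<'E'
from h import *
f=robot.grab_frame("scene");w=robot.grab_frame("wrist")
p=onz(f,258.9,172.2,84)-C;print("scene knob jig",p@X,p@Y)
for uv in((262,228),):
    p=onz(w,*uv,102)-C;print("wrist top jig",p@X,p@Y)
# screws
a=onz(w,208,128.5,50)-C;b=onz(w,315,128.5,50)-C;print("screws",a@X,a@Y,b@X,b@Y)
p=onz(w,262,131,32)-C;print("foot front",p@X,p@Y)
for z in(61,80):print(proj(w,robot.state()["position"]+[0,0,z-61]))
E
```

```text
scene knob jig 1.7222084153034507 -33.84411312961917
wrist top jig 2.6582184236734454 -35.40609673908132
screws -25.093816318064693 -2.2110686861342495 29.925154758524858 -2.523240852703993
foot front 2.584315734681825 -5.066575762285034
[262.86570312 244.8081863 ]
[262.81809463 262.86324833]
```

Emit:
{"fn": "arm_command", "kwargs": {
  "deltas": [
    {"dp": [0, 0.3, -1.5], "fingers": 1, "rotation": [0, 0, 0]},
    {"dp": [0, 0.3, -3.5], "fingers": 0.1, "rotation": [0, 0, 0]},
    {"dp": [0, 0.3, -5.5], "fingers": 0.1, "rotation": [0, 0, 0]},
    {"dp": [0, -0.8, -6], "fingers": 0.1, "rotation": [0, 0, 0]},
    {"dp": [0, -2, -6], "fingers": 0.1, "rotation": [0, 0, 0]},
    {"dp": [0, -2.7, -6], "fingers": 0.1, "rotation": [0, 0, 0]},
    {"dp": [0, -2.7, -6], "fingers": 0.1, "rotation": [0, 0, 0]}
  ]
}}

```text
time_s: 9.27
position: [572.3, -47.4, 119.7]
ee_rot: [-3.137, 0.146, 0.004]
force: [-0.1, 0.3, 0.5]
grip_width: 38.4
```

```bash
python3 look.py 12; cat >q.py <<'E'
from h import *
import sys
cv2.imwrite(f"pics/w{sys.argv[1]}.png",robot.grab_frame("wrist")["color"])
E
python3 q.py 12
```

```text
t 9.27 pos [572.3 -47.4 119.7] jig xyz [  1.7 -33.4 119.7] F jig [-0.1   0.28  0.5 ] tq [0.03 0.04 0.02] grip 38.4
red px 4 (np.float64(258.5), np.float64(180.5))
red jig x,y -3.7 -28.7
wrist dark row widths [0, 0, 0, 0, 0, 0, 17, 17, 18, 18, 5, 24, 32, 34, 37, 33, 19, 1]
```

View pics/l12.png

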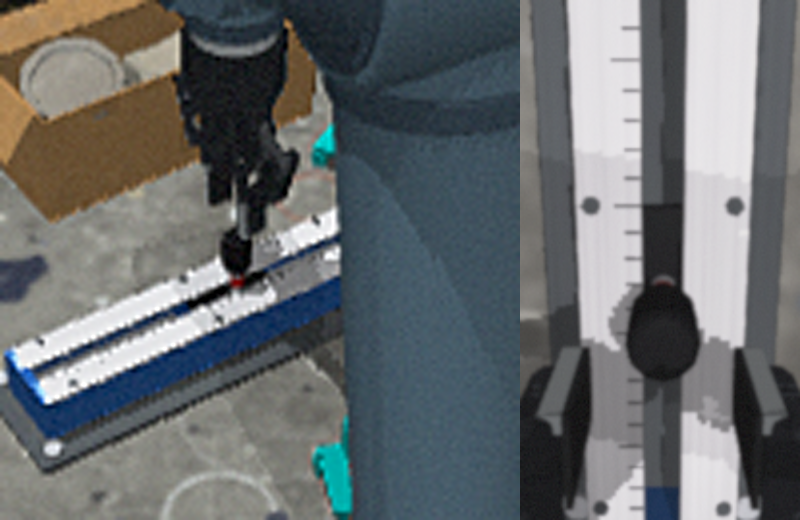

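View pics/w12.png

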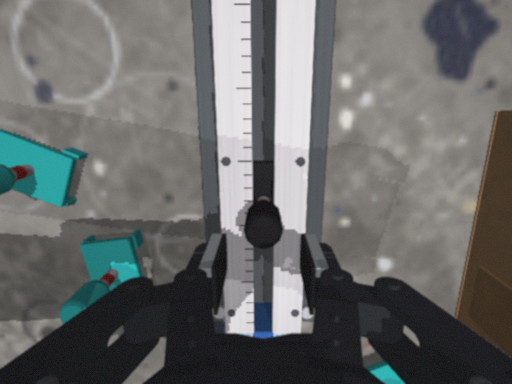

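Emit:
{"fn": "arm_command", "kwargs": {
  "deltas": [
    {"dp": [0.05, 0.1, 1.5], "fingers": 0.1, "rotation": [0, 0, 0]},
    {"dp": [0.05, 0.1, 3], "fingers": 0.1, "rotation": [0, 0, 0]},
    {"dp": [0.05, 0.1, 4.5], "fingers": 0.1, "rotation": [0, 0, 0]},
    {"dp": [0.05, 0.1, 5.6], "fingers": 0.1, "rotation": [0, 0, 0]},
    {"dp": [0.05, 0.1, 5.6], "fingers": 0.1, "rotation": [0, 0, 0]},
    {"dp": [0.05, 0.1, 5.6], "fingers": 0.3, "rotation": [0, 0, 0]}
  ]
}}

```text
time_s: 9.97
position: [573.2, -50.9, 64.6]
ee_rot: [-3.138, 0.15, 0.002]
force: [0.6, -0.7, -0.3]
grip_width: 29.9
```

```bash
python3 look.py 13; python3 q.py 13
```

```text
t 9.97 pos [573.2 -50.9  64.6] jig xyz [  2.9 -36.7  64.6] F jig [ 0.66 -0.6  -0.33] tq [-0.03 -0.01  0.01] grip 29.9
red px 3 (np.float64(258.3333333333333), np.float64(180.66666666666666))
red jig x,y -4.1 -27.9
wrist dark row widths [0, 0, 0, 0, 0, 0, 0, 26, 24, 23, 24, 25, 25, 8, 25, 46, 55, 64]
```

View pics/l13.png

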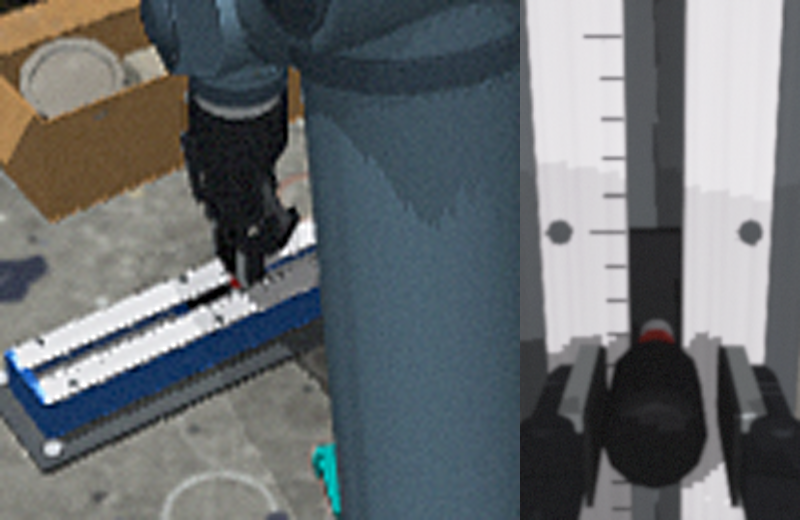

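View pics/w13.png

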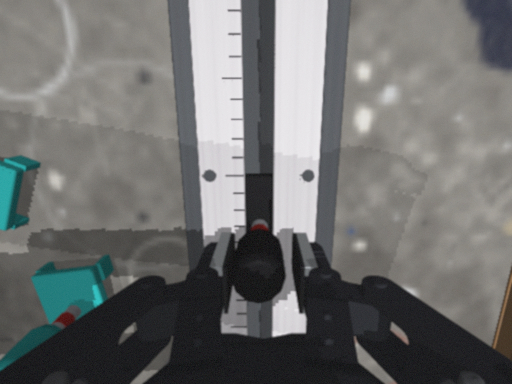

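Emit:
{"fn": "arm_command", "kwargs": {
  "deltas": [
    {"dp": [-0.1, 0.0, 0.1], "fingers": 0.3, "rotation": [0, 0, 0]},
    {"dp": [-0.1, 0.0, 0.1], "fingers": 0.45, "rotation": [0, 0, 0]},
    {"dp": [-0.1, 0, 0.1], "fingers": 0.6, "rotation": [0, 0, 0]},
    {"dp": [-0.1, 0, 0.1], "fingers": 0.6, "rotation": [0, 0, 0]}
  ]
}}

```text
time_s: 10.5
position: [572.7, -50.7, 64.9]
ee_rot: [3.138, -0.149, -0.0]
force: [-3.9, -0.1, 5.3]
grip_width: 22.3
```

```bash
python3 look.py 14
```

```text
t 10.50 pos [572.7 -50.7  64.9] jig xyz [  2.4 -36.7  64.9] F jig [-3.86 -0.42  5.25] tq [ 0.05  0.58 -0.03] grip 22.3
red px 5 (np.float64(257.6), np.float64(179.8))
red jig x,y 0.6 -28.1
wrist dark row widths [0, 0, 0, 0, 0, 0, 0, 27, 24, 23, 25, 25, 25, 8, 24, 43, 54, 57]
```

View pics/l14.png

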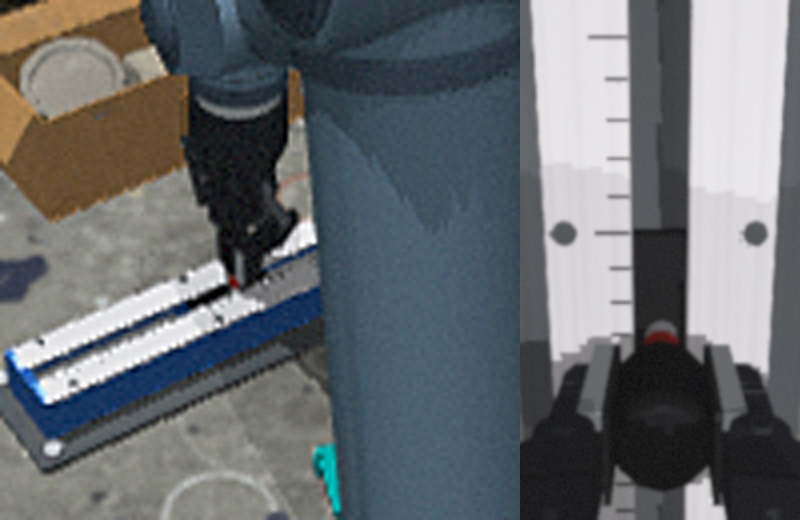

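Emit:
{"fn": "arm_command", "kwargs": {
  "deltas": [
    {"dp": [-0.05, 0.0, -0.1], "fingers": 0.6, "rotation": [0, 0, 0]},
    {"dp": [-0.05, -0.1, -0.1], "fingers": 0.6, "rotation": [0, 0, 0]},
    {"dp": [-0.05, -0.2, -0.1], "fingers": 0.6, "rotation": [0, 0, 0]},
    {"dp": [-0.05, -0.3, -0.1], "fingers": 0.6, "rotation": [0, 0, 0]}
  ]
}}

```text
time_s: 10.98
position: [572.4, -47.7, 65.0]
ee_rot: [3.138, -0.149, -0.0]
force: [-1.3, -1.3, -2.0]
grip_width: 22.1
```

```bash
python3 look.py 15
```

```text
t 10.98 pos [572.4 -47.7  65. ] jig xyz [  1.9 -33.6  65. ] F jig [-1.17 -1.45 -1.99] tq [-0.15 -0.07 -0.02] grip 22.1
red px 3 (np.float64(257.3333333333333), np.float64(180.66666666666666))
red jig x,y -2.3 -25.2
wrist dark row widths [0, 0, 0, 0, 0, 0, 0, 27, 25, 22, 24, 25, 25, 8, 25, 43, 54, 57]
```

View pics/l15.png

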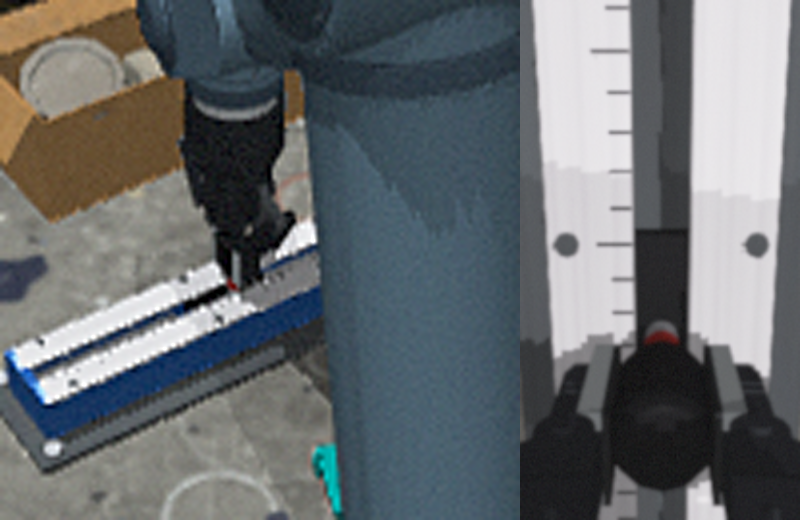

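Emit:
{"fn": "arm_command", "kwargs": {
  "deltas": [
    {"dp": [0, 0, 0], "fingers": 0.3, "rotation": [0, 0, 0]},
    {"dp": [0, 0, 0], "fingers": 0.3, "rotation": [0, 0, 0]},
    {"dp": [0, 0, 0], "fingers": 0.3, "rotation": [0, 0, 0]}
  ]
}}

```text
time_s: 11.38
position: [572.8, -47.6, 65.6]
ee_rot: [-3.138, 0.149, -0.001]
force: [-0.3, -0.3, 0.6]
grip_width: 29.7
```

```bash
python3 look.py 16
```

```text
t 11.38 pos [572.8 -47.6  65.6] jig xyz [  2.2 -33.6  65.6] F jig [-0.29 -0.34  0.56] tq [0.01 0.   0.01] grip 29.7
red px 3 (np.float64(257.3333333333333), np.float64(180.66666666666666))
red jig x,y -2.3 -25.2
wrist dark row widths [0, 0, 0, 0, 0, 0, 0, 26, 22, 25, 25, 26, 25, 8, 25, 46, 56, 61]
```

View pics/l16.png

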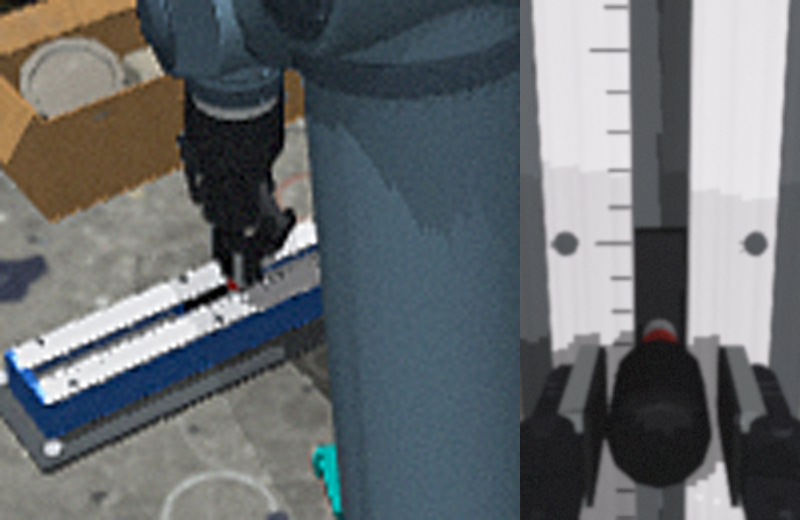

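Emit:
{"fn": "arm_command", "kwargs": {
  "deltas": [
    {"dp": [0, 0, 0], "fingers": 0.6, "rotation": [0, 0, 0]},
    {"dp": [0, 0, -0.05], "fingers": 0.6, "rotation": [0, 0, 0]},
    {"dp": [0, 0, -0.1], "fingers": 0.6, "rotation": [0, 0, 0]},
    {"dp": [0, -0.1, -0.1], "fingers": 0.6, "rotation": [0, 0, 0]},
    {"dp": [0, -0.2, -0.1], "fingers": 0.6, "rotation": [0, 0, 0]},
    {"dp": [0, -0.3, -0.1], "fingers": 0.6, "rotation": [0, 0, 0]},
    {"dp": [0, -0.4, -0.1], "fingers": 0.6, "rotation": [0, 0, 0]},
    {"dp": [0, -0.4, -0.1], "fingers": 0.6, "rotation": [0, 0, 0]},
    {"dp": [0, -0.4, 0], "fingers": 0.3, "rotation": [0, 0, 0]},
    {"dp": [0, -0.4, 0], "fingers": 0.3, "rotation": [0, 0, 0]},
    {"dp": [0, -0.4, 0], "fingers": 0.3, "rotation": [0, 0, 0]}
  ]
}}

```text
time_s: 12.45
position: [573.5, -43.9, 66.0]
ee_rot: [3.138, -0.149, 0.002]
force: [0.5, -0.9, -0.1]
grip_width: 29.6
```

```bash
cat >> look.py <<'E'
b=g[200:280,230:295].astype(int);m=(b[...,2]>70)&(b[...,2]>1.8*b[...,1])&(b[...,2]>1.8*b[...,0]);v,u=np.nonzero(m)
print("WRIST red",m.sum(),(u.mean()+230,v.mean()+200) if m.sum() else '')
E
python3 look.py 17
```

```text
t 12.45 pos [573.5 -43.9  66. ] jig xyz [  2.6 -29.8  66. ] F jig [ 0.59 -0.88 -0.06] tq [-0.02 -0.01 -0.01] grip 29.6
red px 1 (np.float64(256.0), np.float64(183.0))
red jig x,y -9.1 -15.8
wrist dark row widths [0, 0, 0, 0, 0, 0, 0, 25, 25, 26, 25, 25, 9, 26, 37, 50, 55, 62]
WRIST red 29 (np.float64(262.37931034482756), np.float64(218.3793103448276))
```

View pics/l17.png

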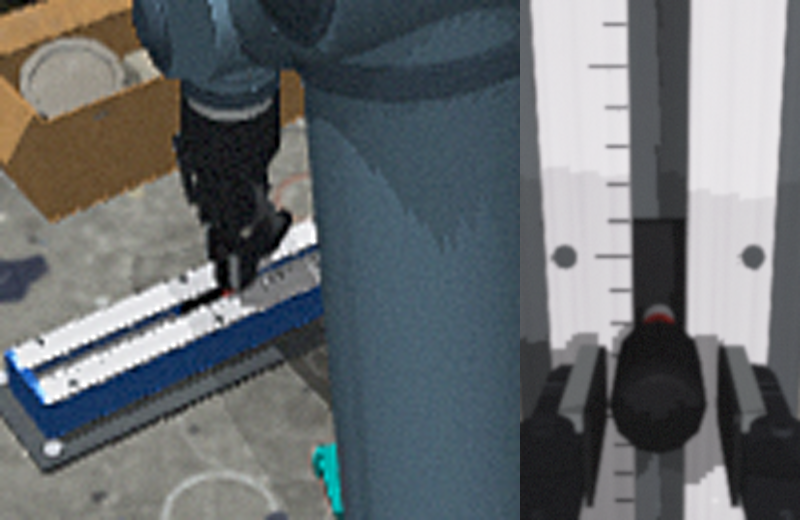

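The knob now looks about 9% smaller in the wrist view, which fits a drop of about 12 mm. I'll open, rise clear without touching it, and check.

Emit:
{"fn": "arm_command", "kwargs": {
  "deltas": [
    {"dp": [0, 0, 0], "fingers": 0.05, "rotation": [0, 0, 0]},
    {"dp": [0, 0, 0], "fingers": 0.05, "rotation": [0, 0, 0]},
    {"dp": [0, 0, -1], "fingers": 0.05, "rotation": [0, 0, 0]},
    {"dp": [0, 0, -2.5], "fingers": 0.05, "rotation": [0, 0, 0]},
    {"dp": [0, 0, -4.5], "fingers": 0.05, "rotation": [0, 0, 0]},
    {"dp": [0, 0, -6.5], "fingers": 0.05, "rotation": [0, 0, 0]},
    {"dp": [0, 1, -8], "fingers": 0.05, "rotation": [0, 0, 0]},
    {"dp": [0, 3, -9], "fingers": 0.05, "rotation": [0, 0, 0]},
    {"dp": [0, 5, -9.5], "fingers": 0.05, "rotation": [0, 0, 0]},
    {"dp": [0, 7, -10], "fingers": 0.05, "rotation": [0, 0, 0]},
    {"dp": [0, 9, -10], "fingers": 0.05, "rotation": [0, 0, 0]},
    {"dp": [0, 9, -10], "fingers": 0.05, "rotation": [0, 0, 0]}
  ]
}}

```text
time_s: 13.6
position: [564.6, -136.3, 166.9]
ee_rot: [3.136, -0.154, 0.003]
force: [0.1, -0.6, -0.0]
grip_width: 40.4
```

```bash
python3 look.py 18;python3 q.py 18
```

```text
t 13.60 pos [ 564.6 -136.3  166.9] jig xyz [   2.1 -122.6  166.9] F jig [ 0.15 -0.62 -0.01] tq [-0.03  0.02 -0.  ] grip 40.4
red px 1 (np.float64(256.0), np.float64(183.0))
red jig x,y -9.1 -15.8
wrist dark row widths [0, 0, 0, 0, 0, 0, 0, 0, 0, 0, 0, 0, 0, 0, 0, 0, 0, 0]
WRIST red 0
```

View pics/l18.png

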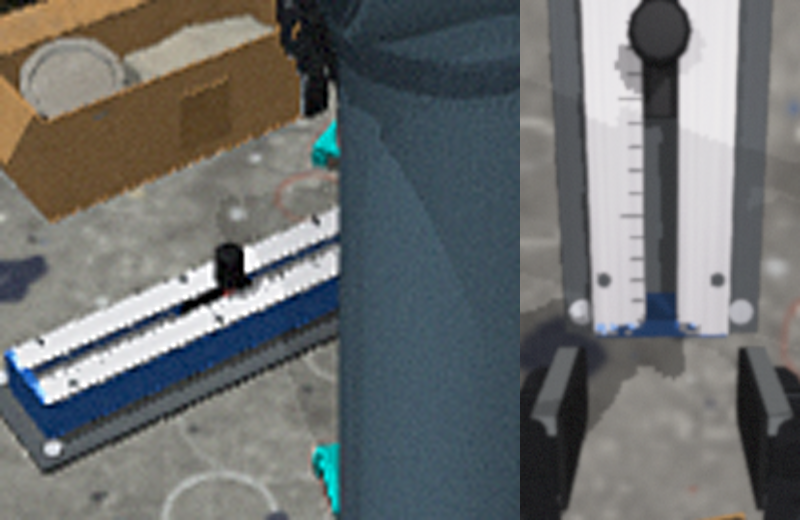

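View pics/w18.png

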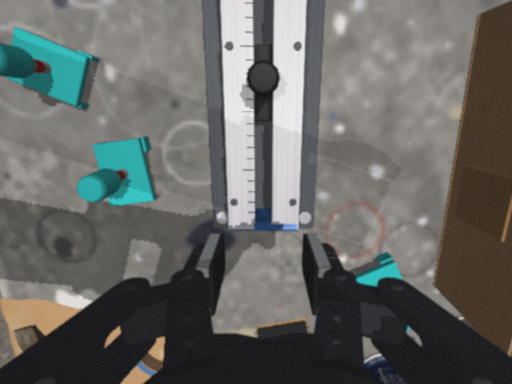

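```bash
python3 - <<'E'
from h import *
f=robot.grab_frame("scene");w=robot.grab_frame("wrist")
z=cv2.resize(f["color"][160:195,235:280],None,fx=16,fy=16,interpolation=cv2.INTER_CUBIC);cv2.imwrite("pics/z18.png",z)
z=cv2.resize(w["color"][30:130,215:315],None,fx=6,fy=6,interpolation=cv2.INTER_CUBIC);cv2.imwrite("pics/zw18.png",z)
E
```

```text
(no output)
```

View pics/z18.png

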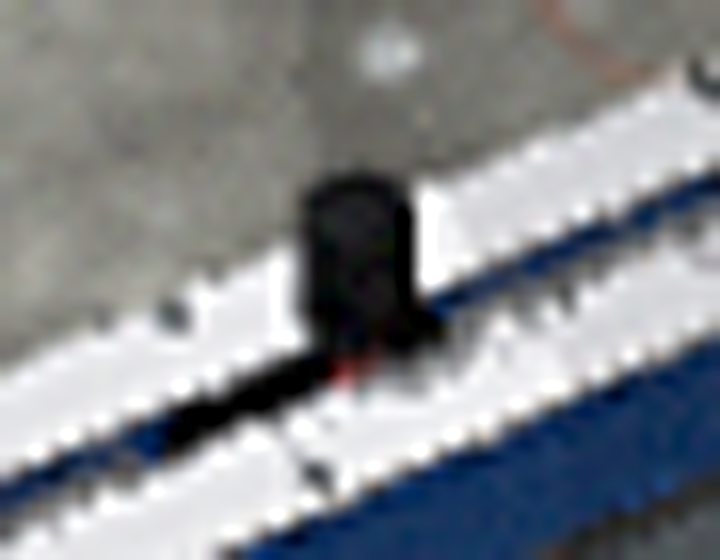

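View pics/zw18.png

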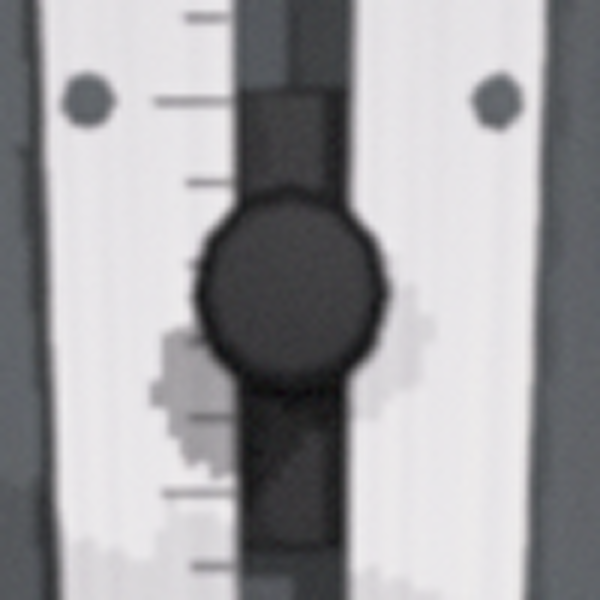

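```bash
python3 - <<'E'
from h import *
f=robot.grab_frame("scene");w=robot.grab_frame("wrist")
s=lambda U,V:((U+.5)/16-.5+235,(V+.5)/16-.5+160)
q=lambda U,V:((U+.5)/6-.5+215,(V+.5)/6-.5+30)
p,g=two(f,s(358,205),w,q(290,284));d=p-C;print("knob top",p,g,"jig",d@X,d@Y)
a=onz(w,*q(88,100),50);b=onz(w,*q(498,100),50);print("screw spacing",np.linalg.norm(a-b))
for z in(90,102):
    l=onz(w,*q(200,284),z);r=onz(w,*q(383,284),z);print(z,"diam",np.linalg.norm(l-r))
# predicted scene appearance: axis at wrist-derived xy, for seated vs up
for z0 in(8,20):
    c=onz(w,*q(290,284),z0+82)
    for h in(82,46,35): 
        u=proj(f,[c[0],c[1],z0+h]);print(z0,h,((u-[235,160]+.5)*16-.5).round())
E
```

```text
knob top [573.23201614 -41.41042549  86.24782621] 1.2155283236349073 jig 2.093956631886494 -27.332804164114695
screw spacing 54.42352607189291
90 diam 21.10877916094751
102 diam 19.953002436287374
8 82 [365. 191.]
8 46 [366. 325.]
8 35 [366. 365.]
20 82 [370. 143.]
20 46 [370. 278.]
20 35 [371. 319.]
```

```bash
python3 -c "
from h import *
print(robot.hand_in());st()"
```

```text
the job is handed in; nothing more can be done
None
the job is handed in; nothing more can be done
```

The stop is seated in its notches, and I handed the job in at about 14 s with the gripper well clear. `hand_in` gives no verdict, so this rests on my own checks.

**What I did:** I pushed the knob along the slot with the shut fingers to jig y of about -35 mm. There it caught without dropping: the force rose to about 4 N and the knob began to lean slightly. I backed off at once and it stood upright again. I then held the knob upright between the pads and advanced it 3 mm, then 4 mm, opening the fingers after each. It dropped after the second step, at jig y of about -25 to -27 mm.

**Last checks:**
- **Height:** two camera views put the knob's top at about 86 mm, against 90 mm when seated and 102 mm when up. In the scene view the knob and stem sit within about 1 px of where a seated stop should appear.
- **Lean:** the knob looks upright.
- **Contact:** the wrist force was near zero, and the gripper was about 90 mm back and 100 mm up from the stop.

**What did not fully agree:**
- A faint red pixel of the band still shows down inside the slot in the slanting scene view.
- The 86 mm knob height is about 4 mm lower than it should be, and the knob's apparent diameter came out at 21 mm instead of 24 mm. I put both down to pixel error.
- I did not measure the bystanders again. The arm felt no contact near them and did not work near them.

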